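# Line up compressor bushings on the setup tray with a pusher bar

### The arm

A 7-joint arm with a two-finger parallel gripper is mounted at the origin on the work surface. World frame = base frame: x ahead of the robot, y to its left, z up, the work surface at z = 0. Lengths are in m, angles in degrees, forces in N, time in s.
With the tool pointing down it reaches from about 0.425 to 0.875 m from the base axis. Payload 4.7 kg.
Tool frame: the origin (TCP) lies at the very end of the fingers, on their centre line; the grasp point (between the pads) lies env.grip_point_offset behind it (env.grip_point_offset is the distance from the TCP to the grasp point, in m); z points along the fingers, y is the direction in which the jaws open and shut (so a half turn about z gives the same grasp; the last joint's range is limited). The gripper opens to 87 mm and grips with 3 to 60 N. Pads are 19 mm wide; open, the fingers measure 117 mm over their backs; the gripper's body (75 mm by 190 mm) begins 51 mm behind the grasp point.
Start: joints at [68.646, 18.392, -4.016, 83.108, 1.295, 78.541, -3.26], TCP at [0.245, -0.602, 0.223] pointing down, gripper open.
Joint ranges: [-163.93, 163.93], [-17.29, 119.83], [-79.2, 71.16], [3.27, 140.29], [-89.18, 269.18], [5.43, 117.66], [-154.24, 154.24]. Speed limits (degrees/s): [147.25, 147.25, 180, 180, 180, 180, 180].

### API

Orientations are given as [roll, pitch, yaw] about the fixed x, y, z axes, in that order (R = Rz(yaw) Ry(pitch) Rx(roll)).
In Python, from cell import env gives the robot as it stands.
- The arm moves only by the tool send_rows, never from a script. Its argument "plan" is a list of rows, each a list of 7 numbers: the finger opening in mm, from 0 to 87, then the shift along the tool's x, y, z in mm, then the turn, a rotation vector about the tool's x, y, z in rad. A call has 1 to 12 rows; each row shifts and turns the commanded pose from where the row before left it, along the tool's axes as they then stand; what a row does not reach is not made up. A row lasts 1/10 s, in which the tool goes at most 50 mm and 8.59 degrees, less where a joint would pass 70% of its speed; a pose out of reach is approached as far as the arm can. A call is refused whole if a number of a shift passes 50 or a number of a turn 0.15, either way. A call with a gripper value outside its range is refused whole. The fingers move at their own pace and stop on an object; "grip_force" is the grip in N (left out, the last holds). Time passes only in rows, so rows that do not move let the fingers close. It gives the time, the measured TCP pose, the force and the opening at its end, in the units of the state.
- env.get_obs(): the state, without advancing time (a new reading comes with each control period).
- env.read_camera(name): name is "scene" or "side" or "wrist"; returns the picture (480x640x3 uint8, red, green, blue); there is no depth.
- env.get_calibration(name): a dict with "fx", "fy", "cx", "cy" (pixels), "k1" (the pictures are not rectified: a ray, as slopes to the right and down, at radius r is drawn at 1 + k1 r^2 times it, then the intrinsics apply), "extrinsics" (4x4, takes a point from camera to world coordinates). Camera axes: x right, y down, z forward; pixel columns grow to the right and rows downward; lengths in m; the calibration is good to about 2 mm. A picture is of the moment at which its call begins: read the wrist's pose just before it. get_calibration takes no time and is no camera call; for the wrist camera it gives the pose at the moment of the call.
- env.sign_off(): hands the job in, once; it reports no verdict.
Trained networks look in the newest picture that a camera, given by its name, has taken for a name from the list of things; names that differ only in an ending like _2 or _b are one class to them, and where a whole thing is asked for, a point or a joint stands for the part that bears it (a point fixed in the world has none). Each returns a list of dicts, best first, with "confidence" (0 to 1); they miss things now and then, are a little off and sometimes report something else, mostly with a low value. They report only what shows in the picture. A call takes as long as a camera call. They do not tell look-alikes from the thing itself.
- env.regions_of(camera, query): "region" (480x640 bool, what is visible of it) and "rect" ([left, top, right, bottom] in pixels, round what is visible of it).
The state is a dict: "time_s": time; "qpos": joint angles; "joint_velocities": joint speeds; "effort": joint torques, N m; "tool_pos": TCP position; "tool_rot": TCP orientation; "force": force on the tool from outside, world axes, zero at the start; "wrist_torque": the same for the moment, N m; "grip_width": finger opening in m.
Only numpy, scipy, OpenCV 4.12 (cv2) and the standard library are available. Lean on these libraries where they do the work, as an engineer would, in place of code of your own. Each camera call takes 0.05 s, during which the arm holds its last target. There are 200 camera calls.

### The job

Take the pusher bar by its red grip and sweep all five loose bushings up the tray together with it into one straight row against the yellow fence, then press the whole row squarely home with the bar so that all five bear evenly: a firm, steady push of about 12 newtons in all for a second, never above 16. Then put the bar back down flat in its black rest and let go; touch the bushings with nothing but the bar, keep them standing, and leave the other things where they are.

Things in the scene. Friction and masses are not known exactly. Their poses are not given: they have to be found in the camera images.
- tray: fixed dark steel tray plate, 200 mm deep (its x, running from its open side near the robot to the fence) by 224 mm wide (y), top face 8 mm above the table; origin under the plate's centre, on the table. Green side rails along both y edges, inner faces at y = +-102 mm, their tops 20 mm above the table. Turned up to 0.3 rad either way; the open side always looks towards the robot
- fence: rigid yellow fence across the tray's far end, 224 mm wide, 12 mm thick, top 30 mm above the plate. Origin at the foot of its near face, mid-width, on the plate's top. x points into the fence (the way to push), y along the face, z up. A bushing touching it stands at x = -14 mm. Measured poses are not exact enough to press right: the force, and the moment about the vertical through the grip (zero when all bear evenly), must be felt
- bar: loose pusher bar (straightedge), 0.3 kg: aluminium beam 176 mm long (y), 20 mm thick (x), 24 mm tall, with a red grip block rising from its middle. Either long face (x = +10 or -10 mm) serves to push. Origin under its centre. It starts standing in the rest
- bar_grip (a point): point in the red grip, 58 mm above the bar's underside. The grip is 20 mm thick (x, pinch it there), 40 mm long (y), from 24 to 78 mm above the underside
- rest: fixed black shallow pocket for the bar: floor 4 mm above the table, inside 30 mm (x) by 186 mm (y), walls 12 mm above the table. Origin under its centre, on the table; its long axis is y. The bar stands in it on its underside, either way round
- bush1: brass bushing standing on the tray: cylinder 28 mm across, 24 mm tall, thin-walled, polished and oiled (friction about 0.2), about 0.05 kg, dark bore 20 mm across on top (solid to the touch); origin under its centre. Five lanes about 33 mm apart across the tray, one bushing in each, centres 40 to 100 mm short of the fence, at most 70 mm from the tray's centre line
- bush2: copper bushing standing on the tray: cylinder 28 mm across, 24 mm tall, thin-walled, polished and oiled (friction about 0.2), about 0.05 kg, dark bore 20 mm across on top (solid to the touch); origin under its centre. Five lanes about 33 mm apart across the tray, one bushing in each, centres 40 to 100 mm short of the fence, at most 70 mm from the tray's centre line
- bush3: brass bushing standing on the tray: cylinder 28 mm across, 24 mm tall, thin-walled, polished and oiled (friction about 0.2), about 0.05 kg, dark bore 20 mm across on top (solid to the touch); origin under its centre. Five lanes about 33 mm apart across the tray, one bushing in each, centres 40 to 100 mm short of the fence, at most 70 mm from the tray's centre line
- bush4: copper bushing standing on the tray: cylinder 28 mm across, 24 mm tall, thin-walled, polished and oiled (friction about 0.2), about 0.05 kg, dark bore 20 mm across on top (solid to the touch); origin under its centre. Five lanes about 33 mm apart across the tray, one bushing in each, centres 40 to 100 mm short of the fence, at most 70 mm from the tray's centre line
- bush5: brass bushing standing on the tray: cylinder 28 mm across, 24 mm tall, thin-walled, polished and oiled (friction about 0.2), about 0.05 kg, dark bore 20 mm across on top (solid to the touch); origin under its centre. Five lanes about 33 mm apart across the tray, one bushing in each, centres 40 to 100 mm short of the fence, at most 70 mm from the tray's centre line
- spray_can: bystander, leave alone: spray can, 60 mm across, 170 mm tall; origin at its underside
- grease_jar: bystander, leave alone: jar with yellow lid, 64 mm across, 70 mm tall; origin at its underside
- screwdriver: bystander, leave alone: screwdriver, 180 mm long, lying; origin at its underside
- collar: bystander, leave alone: steel ring collar, 44 mm across, 16 mm tall; origin at its underside
- block: bystander, leave alone: wooden block 120 x 50 x 30 mm; origin at its underside
- tub: bystander, leave alone: open white tub, 90 mm across, 90 mm tall; origin at its underside
Not all that is in view belongs to the job. Of the things shaped like the bar, the aluminium one is meant.

How it is judged:
By the outcome, as a careful person would: the job done as asked, in the order asked, and still so for the second after the job is handed in, with the robot touching nothing.
It also fails if it takes over 72 s, if anything falls off the work surface, if the arm or the gripper's body presses on something with over 40 N, if the wrist force passes 120 N, or if a joint passes its speed limit or range.

## Working session

There is one attempt and no reset: what is moved stays moved. The work goes in short steps, Python scripts to look and compute and a tool call to move; the robot and the scene stay as the last step left them, time stands still between calls to the robot, and variables do not carry over. Pictures are saved under pics/ and viewed, about 8 in all and at most 12, crops included, and the job is handed in when it is done.

Besides the shell and the picture viewer there is one more tool, called after "Emit:" by a JSON object that holds its "fn" and its "kwargs", one argument or row to a line. send_rows: Moves the arm, as the interface text tells. Its arguments: {"type":"object","properties":{"plan":{"type":"array"},"grip_force":{"type":"number"}},"required":["plan"]}

```bash
ls; mkdir -p pics; cat > h.py <<'E'
import numpy as np, cv2
from cell import env
from scipy.spatial.transform import Rotation as R
def px2w(cal,u,v,z):
    K=np.array([[cal['fx'],0,cal['cx']],[0,cal['fy'],cal['cy']],[0,0,1.]])
    x=(u-cal['cx'])/cal['fx'];y=(v-cal['cy'])/cal['fy']
    a,b=x,y
    for _ in range(20):
        s=1+cal['k1']*(a*a+b*b); a,b=x/s,y/s
    T=np.array(cal['extrinsics']); d=T[:3,:3]@[a,b,1]; o=T[:3,3]
    return o+d*(z-o[2])/d[2]
def w2px(cal,p):
    T=np.array(cal['extrinsics']); c=T[:3,:3].T@(np.array(p)-T[:3,3]); a,b=c[:2]/c[2]
    s=1+cal['k1']*(a*a+b*b); return np.array([cal['fx']*a*s+cal['cx'],cal['fy']*b*s+cal['cy']])
def save(im,n): cv2.imwrite('pics/'+n,im[:,:,::-1])
E
python3 - <<'E'
from h import *
o=env.get_obs(); print(o, env.grip_point_offset)
a=env.read_camera('scene'); save(a,'scene0.png')
b=env.read_camera('side'); save(b,'side0.png')
for c in ('scene','side'):
    cal=env.get_calibration(c); print(c,cal)
    for q in ('bar','rest','fence','tray','bush1','bush2','bar_grip'):
        for r in env.regions_of(c,q)[:6]: print(c,q,round(r['confidence'],2),r['rect'])
E
```

```text
pics
{'time_s': 0.0, 'qpos': array([68.64528608, 18.43858457, -4.01378292, 83.17537968,  1.29665185,
       78.54129991, -3.26144555]), 'joint_velocities': array([ 0.01702689, -0.02598084,  0.04956372,  0.08537205,  0.03655245,
       -0.04513065, -0.0137377 ]), 'effort': array([-1.12344583e-04, -4.91288495e+01, -4.04223762e-01, -3.12527919e+01,
       -6.41131564e-02,  4.37730260e-02,  1.89323346e-04]), 'tool_pos': array([ 0.24491704, -0.60148753,  0.22146249]), 'tool_rot': array([-1.79890065e+02,  7.99559822e-03,  2.21617066e+01]), 'force': array([ 0.2671059 , -1.16934171,  0.36137048]), 'wrist_torque': array([-0.01695636, -0.01977182,  0.03317367]), 'grip_width': 0.0870283985224079} 0.0187
scene {'fx': 516.7253981827761, 'fy': 516.7253981827761, 'cx': 324.08408009480326, 'cy': 234.8386433056212, 'k1': 0.052012024656287015, 'extrinsics': array([[ 0.89730233,  0.24040794, -0.3702061 ,  1.05569186],
       [ 0.44118835, -0.51540536,  0.73464968, -1.05240137],
       [-0.01419059, -0.82253348, -0.56853962,  0.87101523],
       [ 0.        ,  0.        ,  0.        ,  1.        ]])}
sc
[... 917 characters left out ...]
6.6, 477.4, 229.9]
side rest 0.95 [322.3, 199.3, 393.4, 214.2]
side rest 0.63 [223.3, 235.3, 340.0, 323.4]
side tray 0.74 [221.6, 235.5, 338.3, 322.1]
side bush1 0.73 [247.5, 281.8, 264.1, 299.1]
side bush1 0.64 [267.2, 272.4, 279.1, 289.7]
side bush1 0.59 [273.2, 259.2, 286.0, 270.8]
side bush1 0.51 [281.9, 248.5, 296.3, 260.1]
side bush2 0.73 [247.5, 281.8, 264.1, 299.1]
side bush2 0.64 [267.2, 272.4, 279.1, 289.7]
side bush2 0.59 [273.2, 259.2, 286.0, 270.8]
side bush2 0.51 [281.9, 248.5, 296.3, 260.1]
side bar_grip 0.94 [415.3, 186.8, 475.6, 234.4]
side bar_grip 0.8 [326.4, 174.8, 395.3, 206.2]
side bar_grip 0.67 [294.3, 145.3, 330.7, 188.1]
side bar_grip 0.5 [222.0, 235.9, 339.7, 319.6]
```

```bash
python3 - <<'E'
import cv2,numpy as np
a=cv2.imread('pics/scene0.png')[190:350,140:420]; b=cv2.imread('pics/side0.png')[130:340,200:490]
a=cv2.resize(a,(525,300),interpolation=3);b=cv2.resize(b,(414,300),interpolation=3)
o=np.zeros((600,800,3),np.uint8);
a=cv2.imread('pics/scene0.png')[195:345,150:410]; o[:300,:520]=cv2.resize(a,(520,300),interpolation=2)
b=cv2.imread('pics/side0.png')[140:330,215:485]; o[300:,:]=cv2.resize(cv2.imread('pics/side0.png')[135:330,220:480],(800,600),interpolation=2)[0:300]*0
o[300:600,:426]=cv2.resize(b,(426,300),interpolation=2)
cv2.imwrite('pics/crop0.png',o)
E
```

```text
(no output)
```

View pics/scene0.png

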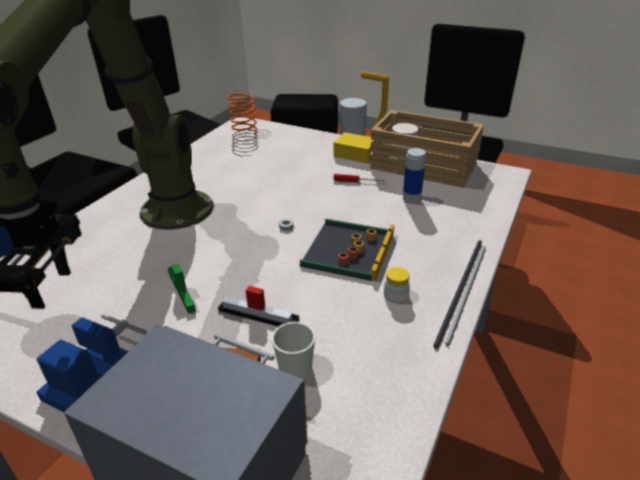

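View pics/crop0.png

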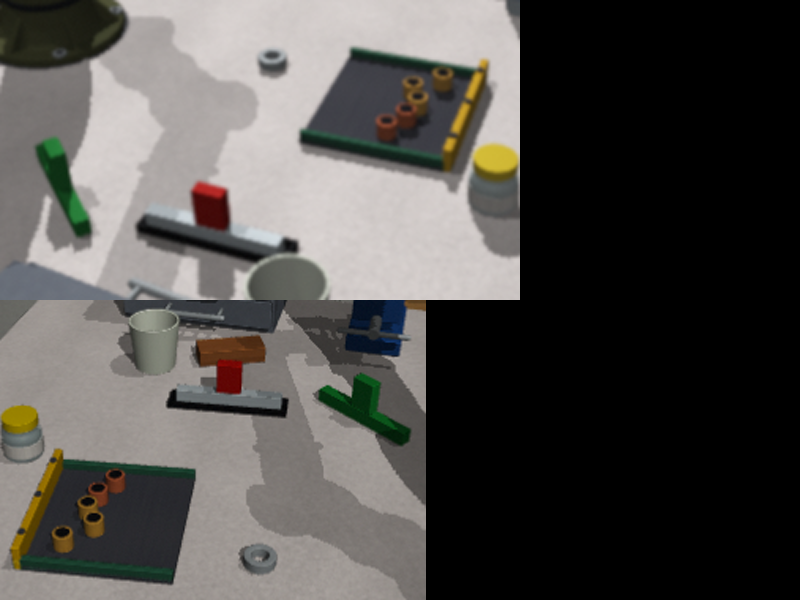

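The scene view shows two bar-shaped things: a green one at (180,288) and an aluminium beam with a red grip at (258,305), standing in the black rest. The aluminium one fits the description, and the crop confirms it. The tray is at (348,248) with five bushings and the yellow fence on its far side. The tub is at (293,348), near one end of the rest.

```bash
python3 - <<'E'
from h import *
ims={c:env.read_camera(c) for c in('scene','side')}
rays=[]
for c,im in ims.items():
    cal=env.get_calibration(c); hsv=cv2.cvtColor(im,cv2.COLOR_RGB2HSV).astype(int)
    m=((hsv[...,0]<6)|(hsv[...,0]>174))&(hsv[...,1]>180)&(hsv[...,2]>90)
    x0,y0,x1,y1={'scene':(215,275,310,330),'side':(330,160,420,220)}[c]
    k=np.zeros_like(m);k[y0:y1,x0:x1]=m[y0:y1,x0:x1]; v,u=np.nonzero(k); print(c,'red',len(u),u.mean(),v.mean(), px2w(cal,u.mean(),v.mean(),.055))
    # fence & tray, rest hull corners
    for q,z in(('tray',.008),('rest',.012),('fence',.038),('tub',.09),('block',.03),('grease_jar',.07),('collar',.016)):
        for r in env.regions_of(c,q)[:1]:
            reg=r['region'].astype(np.uint8); v,u=np.nonzero(reg)
            pts=np.array([px2w(cal,a,b,z)[:2] for a,b in zip(u,v)]).astype(np.float32)
            rc=cv2.minAreaRect(pts*1000); print(c,q,round(r['confidence'],2),np.round(rc[0]),np.round(rc[1]),round(rc[2],1))
    for r in env.regions_of(c,'bush1')[:6]:
        a=r['rect']; print(' bush',round(r['confidence'],2),np.round(px2w(cal,(a[0]+a[2])/2,(a[1]+a[3])/2,.02),3))
E
```

```text
scene red 71 254.09859154929578 290.5211267605634 [ 0.47563919 -0.28071207  0.055     ]
scene tray 0.72 [581.  47.] [220. 284.] 8.8
scene rest 0.69 [ 500. -316.] [205.  49.] 14.7
scene fence 0.78 [691.  28.] [ 21. 265.] 8.1
scene tub 0.75 [ 663. -430.] [ 91. 150.] 25.4
scene block 0.45 [ 551. -439.] [13. 76.] 89.3
scene grease_jar 0.34 [457. 308.] [84. 47.] 24.6
scene collar 0.69 [371.  56.] [45. 66.] 28.9
 bush 0.67 [0.608 0.004 0.02 ]
 bush 0.54 [ 0.6   -0.035  0.02 ]
 bush 0.54 [0.6   0.066 0.02 ]
 bush 0.46 [0.626 0.115 0.02 ]
 bush 0.39 [0.617 0.038 0.02 ]
side red 296 359.8310810810811 187.6858108108108 [ 0.49535654 -0.30909231  0.055     ]
side tray 0.71 [594.  17.] [230. 274.] 7.7
side rest 0.75 [ 494. -289.] [197.  53.] 6.9
side fence 0.68 [676.  61.] [ 25. 257.] 8.1
side tub 0.62 [ 635. -338.] [ 83. 229.] 16.1
side block 0.63 [ 523. -437.] [123. 100.] 18.3
side grease_jar 0.58 [747. -50.] [ 59. 149.] 25.6
side collar 0.61 [365.  67.] [45. 58.] 12.6
 bush 0.63 [0.622 0.103 0.02 ]
 bush 0.61 [ 0.598 -0.035  0.02 ]
 bush 0.52 [0.605 0.003 0.02 ]
 bush 0.5 [0.594 0.07  0.02 ]
```

Emit:
{"fn": "send_rows", "kwargs": {
  "plan": [
    [87, 34, -19, -6, 0, 0, 0],
    [87, 34, -19, -6, 0, 0, 0],
    [87, 34, -19, -6, 0, 0, 0],
    [87, 34, -19, -6, 0, 0, 0],
    [87, 34, -19, -6, 0, 0, 0],
    [87, 34, -19, -6, 0, 0, 0],
    [87, 34, -19, -6, 0, 0, 0],
    [87, 34, -19, -6, 0, 0, 0],
    [87, 34, -19, -6, 0, 0, 0],
    [87, 34, -19, -6, 0, 0, 0],
    [87, 0, 0, 0, 0, 0, 0.1],
    [87, 0, 0, 0, 0, 0, 0.1]
  ],
  "grip_force": 40
}}

```text
time_s: 2.9
tool_pos: [0.4896, -0.296, 0.283]
tool_rot: [180.0, -0.0, 10.7]
force: [-0.4, -1.3, -0.8]
grip_width: 0.0868
```

```bash
cat > look.py <<'E'
import sys
from h import *
o=env.get_obs(); cal=env.get_calibration('wrist'); a=env.read_camera('wrist'); save(a,sys.argv[1])
print(o['time_s'],o['tool_pos'],o['tool_rot'],o['qpos'].round(1))
T=np.array(cal['extrinsics']);print(T.round(3).tolist(),cal['fx'],cal['cx'],cal['cy'],cal['k1'])
E
python3 look.py w1.png
```

```text
2.9 [ 0.48961347 -0.29603698  0.28295968] [ 1.79972416e+02 -3.45567764e-02  1.06851737e+01] [ 44.5   8.4 -17.9  88.7   2.6  83.2 -52.9]
[[0.185, -0.946, -0.267, 0.563], [-0.983, -0.178, -0.051, -0.281], [0.0, 0.272, -0.962, 0.445], [0.0, 0.0, 0.0, 1.0]] 331.0027374816521 322.65675861495254 236.02043686717496 -0.06324317762753905
```

View pics/w1.png

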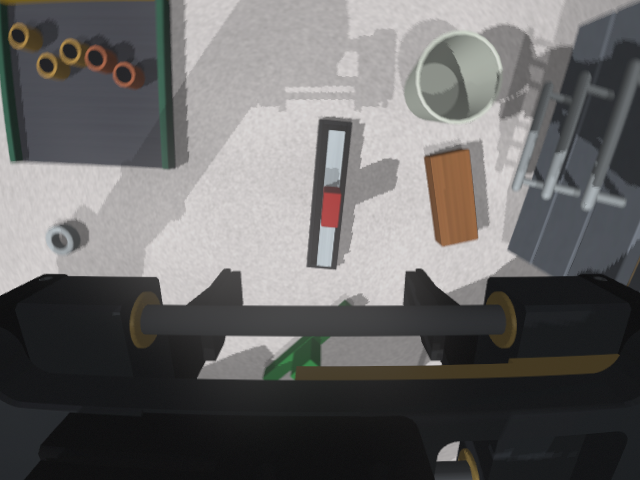

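The wrist view shows the rest with its corners at (321,119), (351,121), (336,268) and (307,267), and the red grip at about (331,208). The tray's open edge runs (10,161)–(172,167), and the green look-alike is at (300,350).

```bash
python3 - <<'E'
from h import *
im=cv2.imread('pics/w1.png')[:,:,::-1]; cal=env.get_calibration('wrist')
P=np.array([px2w(cal,*p,.012) for p in((321,119),(351,121),(336,268),(307,267))])*1000
print(P.round(1)); print('centre',P.mean(0))
d=(P[0]+P[1]-P[2]-P[3])/2; print(np.linalg.norm(d),np.degrees(np.arctan2(d[1],d[0])))
hsv=cv2.cvtColor(np.ascontiguousarray(im),cv2.COLOR_RGB2HSV).astype(int)
m=((hsv[...,0]<6)|(hsv[...,0]>174))&(hsv[...,1]>180)&(hsv[...,2]>60)
m[:170]=0;m[250:]=0
# fit: grip box silhouettes: bounding rows/cols
v,u=np.nonzero(m&(abs(np.arange(640)[None]-331)<25)); print(u.min(),u.max(),v.min(),v.max(),len(u))
# predict silhouette for given pose, refine by IoU
from scipy.optimize import minimize
M=np.zeros(m.shape,np.uint8); M[v,u]=1
def sil(p):
    x,y,a=p; c,s=np.cos(a),np.sin(a); q=[]
    for l in(-.02,.02):
        for w in(-.01,.01):
            for z in(.028,.082): q.append(w2px(cal,(x+c*l-s*w,y+s*l+c*w,z)))
    h=cv2.convexHull((np.array(q)*16).astype(np.int32)); k=np.zeros(m.shape,np.uint8); cv2.fillConvexPoly(k,h,1,shift=4); return k
def cost(p): k=sil(p); return 1-(k&M).sum()/((k|M).sum())
c=P.mean(0)/1000; a=np.arctan2(d[1],d[0])
r=minimize(cost,[c[0],c[1],a],method='Nelder-Mead',options=dict(initial_simplex=np.array([[c[0],c[1],a],[c[0]+.008,c[1],a],[c[0],c[1]+.008,a],[c[0],c[1],a+.1]])))
print(r.x,r.fun,np.degrees(r.x[2]))
# tray near corners (plate outer edge, z=.008..)
for p in((10,161),(172,167)): print(px2w(cal,*p,.02))
for q in('bush1','fence','bar'):
  env.read_camera('wrist')
  for r in env.regions_of('wrist',q)[:5]: b=r['rect'];print(q,round(r['confidence'],2),b)
E
```

```text
[[ 590.3 -275.8   12. ]
 [ 594.8 -313.    12. ]
 [ 399.3 -331.8   12. ]
 [ 393.5 -291.6   12. ]]
centre [ 494.46894448 -303.05260479   12.        ]
196.90810327177132 5.0382252675783Traceback (most recent call last):
  File "<stdin>", line 10, in <module>
    return umr_minimum(a, axis, None, out, keepdims, initial, where)
ValueError: zero-size array to reduction operation minimum which has no identity
```

```bash
cat > grip.py <<'E'
import sys
from h import *
from scipy.optimize import minimize
def fit(im,cal,win,p0):
    f=im.astype(int); m=(f[...,0]>1.8*f[...,1])&(f[...,0]>1.8*f[...,2])&(f[...,0]>60)
    M=np.zeros(m.shape,np.uint8); x0,y0,x1,y1=win; M[y0:y1,x0:x1]=m[y0:y1,x0:x1]
    def cost(p):
        x,y,a=p; c,s=np.cos(a),np.sin(a)
        q=[w2px(cal,(x+c*l-s*w,y+s*l+c*w,z)) for l in(-.02,.02) for w in(-.01,.01) for z in(.028,.082)]
        k=np.zeros(m.shape,np.uint8); cv2.fillConvexPoly(k,cv2.convexHull((np.array(q)*16).astype(np.int32)),1,shift=4)
        return 1-(k&M).sum()/((k|M).sum())
    s=np.array([p0]*4); s[1,0]+=.008;s[2,1]+=.008;s[3,2]+=.1
    r=minimize(cost,p0,method='Nelder-Mead',options=dict(initial_simplex=s)); return r.x,r.fun,M.sum()
E
python3 - <<'E'
from grip import *
im=cv2.imread('pics/w1.png')[:,:,::-1]; cal=env.get_calibration('wrist')
print(fit(im,cal,(300,170,365,250),[.494,-.303,.09]))
for c,w in(('scene',(215,275,310,330)),('side',(330,160,420,220))):
    print(c,fit(env.read_camera(c),env.get_calibration(c),w,[.494,-.303,.09]))
for p in((10,161),(172,167)): print(px2w(cal,*p,.008))
a=env.read_camera('wrist')
for r in env.regions_of('wrist','bar')[:2]+env.regions_of('wrist','rest')[:2]:
    v,u=np.nonzero(r['region']); print(r['confidence'],r['rect']); pts=np.array([px2w(cal,*p,.012)[:2] for p in zip(u,v)]).astype(np.float32)*1000;print(cv2.minAreaRect(pts))
E
```

```text
(array([ 0.49128541, -0.30455177,  0.13821748]), np.float64(0.2727272727272727), np.uint64(576))
scene (array([ 0.49420139, -0.3006412 ,  0.12399884]), np.float64(0.2754880694143167), np.uint64(334))
side (array([ 0.49553194, -0.30926158,  0.2132843 ]), np.float64(0.18925233644859818), np.uint64(406))
[0.46885127 0.13809347 0.008     ]
[ 0.49782356 -0.0932013   0.008     ]
0.91 [318.2, 129.9, 344.0, 266.2]
((491.6606750488281, -304.9182434082031), (183.65814208984375, 26.13468360900879), 5.2263569831848145)
0.89 [262.7, 298.5, 349.0, 380.3]
((264.3172607421875, -320.2129821777344), (56.15449523925781, 186.86805725097656), 55.49752426147461)
0.59 [305.0, 115.0, 352.8, 267.1]
((495.0152282714844, -300.1937255859375), (201.35842895507812, 44.667999267578125), 5.306173801422119)
```

Emit:
{"fn": "send_rows", "kwargs": {
  "plan": [
    [87, 2, 8.5, 0, 0, 0, 0.09],
    [87, 0, 0, 40, 0, 0, 0],
    [87, 0, 0, 40, 0, 0, 0],
    [87, 0, 0, 40, 0, 0, 0],
    [87, 0, 0, 40, 0, 0, 0],
    [87, 0, 0, 30, 0, 0, 0],
    [87, 0, 0, 20, 0, 0, 0],
    [87, 0, 0, 15, 0, 0, 0],
    [87, 0, 0, 10, 0, 0, 0],
    [87, 0, 0, 4, 0, 0, 0],
    [87, 0, 0, 0, 0, 0, 0]
  ]
}}

```text
time_s: 4.3
tool_pos: [0.4921, -0.3059, 0.0437]
tool_rot: [180.0, -0.0, 5.6]
force: [-0.4, 0.4, 0.4]
grip_width: 0.0868
```

```bash
python3 look.py w2.png
```

```text
4.3 [ 0.49214527 -0.30592443  0.0437425 ] [ 1.79987256e+02 -1.66335880e-02  5.55226175e+00] [ 43.5  19.6 -16.6 104.    6.5  57.3 -60.3]
[[0.097, -0.958, -0.271, 0.566], [-0.995, -0.093, -0.026, -0.298], [-0.0, 0.272, -0.962, 0.206], [0.0, 0.0, 0.0, 1.0]] 331.0027374816521 322.65675861495254 236.02043686717496 -0.06324317762753905
```

View pics/w2.png

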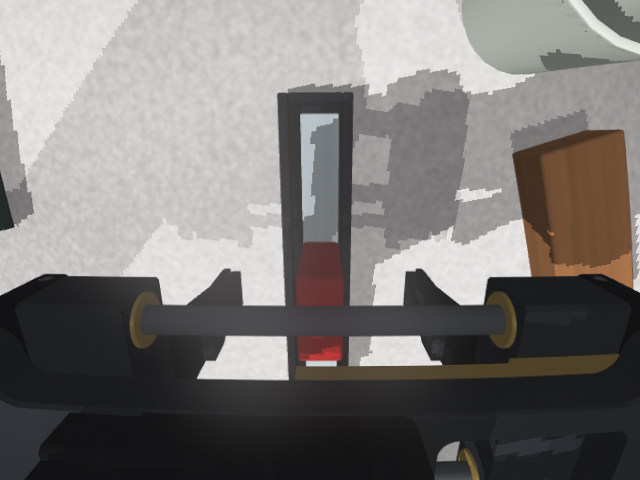

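Fingers straddle the red grip (320,300), with the rest centred at 316–320. Closing.

Emit:
{"fn": "send_rows", "kwargs": {
  "plan": [
    [0, 0, 0, 0, 0, 0, 0],
    [0, 0, 0, 0, 0, 0, 0],
    [0, 0, 0, 0, 0, 0, 0],
    [0, 0, 0, 0, 0, 0, 0],
    [0, 0, 0, 0, 0, 0, 0],
    [0, 0, 0, 0, 0, 0, 0],
    [0, 0, 0, 0, 0, 0, 0],
    [0, 0, 0, 0, 0, 0, 0]
  ],
  "grip_force": 60
}}

```text
time_s: 5.15
tool_pos: [0.4919, -0.3058, 0.0435]
tool_rot: [180.0, 0.0, 5.5]
force: [-0.4, -0.4, -0.7]
grip_width: 0.0306
```

Emit:
{"fn": "send_rows", "kwargs": {
  "plan": [
    [0, 0, 0, 0, 0, 0, 0],
    [0, 0, 0, 0, 0, 0, 0],
    [0, 0, 0, 0, 0, 0, 0],
    [0, 0, 0, -10, 0, 0, 0],
    [0, 0, 0, -30, 0, 0, 0],
    [0, 0, 0, -40, 0, 0, 0],
    [0, 0, 0, -40, 0, 0, 0],
    [0, 0, 0, -40, 0, 0, 0],
    [0, 0, 0, -40, 0, 0, 0],
    [0, 0, 0, 0, 0, 0, 0]
  ]
}}

```text
time_s: 6.15
tool_pos: [0.4948, -0.3072, 0.2507]
tool_rot: [179.6, -0.5, 5.5]
force: [0.8, 0.3, -3.1]
grip_width: 0.0198
```

```bash
python3 look.py w3.png; python3 - <<'E'
from h import *
print(env.get_obs())
E
```

```text
6.15 [ 0.49477484 -0.30721089  0.25070597] [179.57730388  -0.51641541   5.54997704] [ 44.5   9.8 -17.4  90.8   3.   79.2 -57.6]
[[0.097, -0.96, -0.262, 0.567], [-0.995, -0.091, -0.032, -0.298], [0.007, 0.264, -0.965, 0.414], [0.0, 0.0, 0.0, 1.0]] 331.0027374816521 322.65675861495254 236.02043686717496 -0.06324317762753905
{'time_s': 6.2, 'qpos': array([ 44.51651791,   9.90691715, -17.35637186,  91.10495967,
         3.04640708,  79.08125636, -57.60341294]), 'joint_velocities': array([-0.02010958,  2.44201862,  0.22196598,  4.9063636 ,  0.21925966,
       -0.64231718, -0.1043013 ]), 'effort': array([ 8.19747965e-02, -4.37955701e+01, -1.58717919e+00, -3.48634028e+01,
       -5.81958506e-02,  3.80088540e-02,  1.03760435e-02]), 'tool_pos': array([ 0.49336571, -0.30648005,  0.24710926]), 'tool_rot': array([179.76051556,  -0.27876365,   5.55212968]), 'force': array([-0.85409558, -0.23801266, -4.96019995]), 'wrist_torque': array([-0.03714067,  0.03153104, -0.01753752]), 'grip_width': 0.0202183633140874}
```

View pics/w3.png

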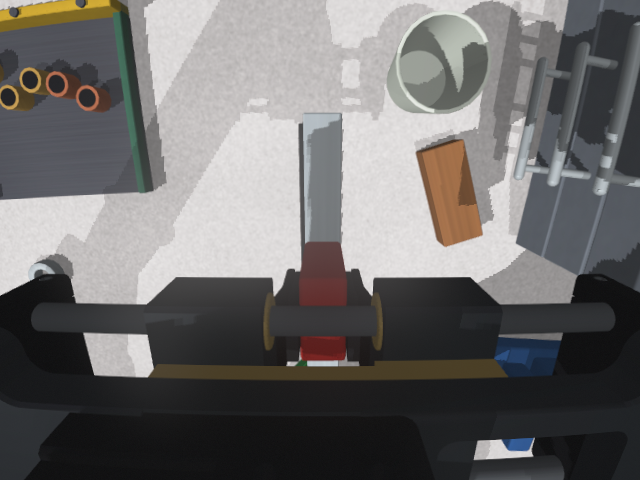

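The bar is held (width 20 mm), hanging straight at columns 303–342, and its far end is at row 114. I'll move to a spot where the wrist camera sees the whole tray.

Emit:
{"fn": "send_rows", "kwargs": {
  "plan": [
    [0, -6, -20, -9, 0, 0, 0],
    [0, -8, -30, -11, 0, 0, 0],
    [0, -8, -35, -11, 0, 0, 0],
    [0, -8, -35, -11, 0, 0, 0],
    [0, -6, -20, -9, 0, 0, 0],
    [0, -4, -11, -3, 0, 0, 0],
    [0, 0, 0, 0, 0, 0, 0],
    [0, 0, 0, 0, 0, 0, 0],
    [0, 0, 0, 0, 0, 0, 0]
  ]
}}

```text
time_s: 7.1
tool_pos: [0.4372, -0.1607, 0.2964]
tool_rot: [-180.0, 0.1, 5.4]
force: [0.2, -0.3, -3.3]
grip_width: 0.0197
```

```bash
python3 look.py w4.png; python3 - <<'E'
from h import *
o=env.get_obs();print(o['tool_pos'],o['force'],o['wrist_torque'])
for q in('bush1','fence','tray'):
  for r in env.regions_of('wrist',q)[:6]: print(q,round(r['confidence'],2),r['rect'])
E
```

```text
7.1 [ 0.43717927 -0.16073647  0.29640686] [-1.79955803e+02  8.61142777e-02  5.42632050e+00] [ 40.6  -5.1 -22.  100.4  -1.9  84.4 -65.6]
[[0.095, -0.957, -0.273, 0.512], [-0.996, -0.091, -0.025, -0.153], [-0.001, 0.274, -0.962, 0.459], [0.0, 0.0, 0.0, 1.0]] 331.0027374816521 322.65675861495254 236.02043686717496 -0.06324317762753905
[ 0.43727347 -0.16058764  0.29652071] [-0.38987928 -0.2893479  -2.82320073] [-0.00166378 -0.00583921 -0.02759943]
bush1 0.83 [161.8, 26.0, 192.1, 59.9]
bush1 0.83 [108.9, 17.5, 137.9, 50.9]
bush1 0.77 [140.1, 45.1, 166.3, 72.1]
bush1 0.73 [218.9, 47.6, 245.7, 74.2]
bush1 0.65 [193.6, 32.2, 218.6, 62.9]
fence 0.28 [83.7, 1.7, 276.0, 160.7]
fence 0.17 [496.8, 0.0, 613.2, 81.5]
tray 0.78 [85.6, 1.7, 278.3, 158.1]
```

View pics/w4.png

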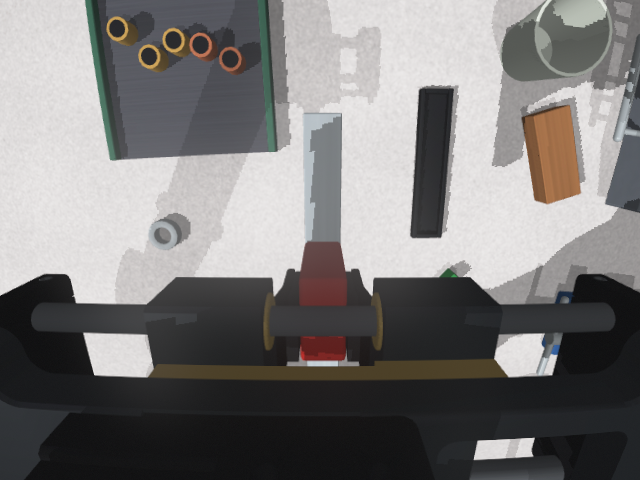

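The wrist view shows the tray's open edge from (111,160) to (276,151), and the bushing tops at (118,28), (150,57), (174,40), (201,45) and (231,59). The empty rest has corners (419,87), (453,88), (441,237) and (411,236).

```bash
python3 - <<'E'
from h import *
cal=env.get_calibration('wrist'); f=lambda p,z:(px2w(cal,*p,z)*1000).round(1)
P=np.array([f(p,.012) for p in((419,87),(453,88),(441,237),(411,236))]); print('rest',P.mean(0),(P[0]+P[1]-P[2]-P[3])/2,np.linalg.norm(P[0]-P[1]))
d=(P[0]+P[1]-P[2]-P[3])/2;print(np.degrees(np.arctan2(d[1],d[0])))
print('bar end', f((304,114),.257+.024),f((341,114),.281))
print('near edge',f((115,160),.008),f((276,151),.02),f((111,160),.02))
a=f((111,160),.02);b=f((276,151),.02);e=a-b;print('yaw near',np.degrees(np.arctan2(e[1],e[0]))-90,np.linalg.norm(e))
# rails via green mask in wrist image
im=cv2.imread('pics/w4.png')[:,:,::-1].astype(int); g=(im[...,1]>1.25*im[...,0])&(im[...,1]>1.1*im[...,2])&(im[...,1]>30)
for lo,hi in((80,130),(250,290)):
    pts=[]
    for v in range(5,145,3):
        u=np.nonzero(g[v,lo:hi])[0]
        if len(u)>2: pts.append([f((lo+u.min(),v),.02)[:2],f((lo+u.max()+1,v),.02)[:2]])
    pts=np.array(pts)
    for k in(0,1):
        q=pts[:,k]; l=cv2.fitLine(q.astype(np.float32),cv2.DIST_HUBER,0,.01,.01).ravel(); print('rail',lo,k,np.degrees(np.arctan2(l[1],l[0])),l[2:])
B=np.array([f(p,.032) for p in((118,28),(150,57),(174,40),(201,45),(231,59))]);print(B)
for th in(8,9,10,):
    t=np.radians(th);R2=np.array([[np.cos(t),np.sin(t)],[-np.sin(t),np.cos(t)]]); print(th,(B[:,:2]@R2.T).round(1).tolist(),(P[:,:2].mean(0)),(R2@a[:2]).round(),(R2@b[:2]).round())
# fence from fixed cams: yellow top edge near
for c,box in(('scene',(365,220,400,285)),('side',(220,235,262,325))):
    cl=env.get_calibration(c); im=env.read_camera(c).astype(int); y=(im[...,0]>1.6*im[...,2])&(im[...,1]>1.2*im[...,2])&(im[...,0]>90)
    M=np.zeros(y.shape,bool);x0,y0,x1,y1=box;M[y0:y1,x0:x1]=y[y0:y1,x0:x1]
    k=cv2.convexHull(np.argwhere(M)[:,::-1].astype(np.int32)); k=cv2.approxPolyDP(k,2,True).reshape(-1,2); print(c,k.tolist()); print([(px2w(cl,*p,.038)[:2]*1000).round().tolist() for p in k])
E
```

```text
rest [ 496.45  -299.075   12.   ] [195.6   21.05   0.  ] 43.87368231639555
6.142393523017297
bar end [ 525.1 -141.3  281. ] [ 526.9 -160.1  281. ]
near edge [464.7 129.4   8. ] [495.6 -92.8  20. ] [465.6 127.6  20. ]
yaw near 7.751244633865795 222.43237174476198
rail 80 0 7.741743 [556.93 140.38]
rail 80 1 4.6549463 [559.12 130.06]
rail 250 0 7.8900948 [586.0319  -70.88511]
rail 250 1 6.891854 [586.5465  -80.47689]
[[624.8 104.7  32. ]
 [594.2  64.9  32. ]
 [615.   35.4  32. ]
 [611.5   2.6  32. ]
 [598.6 -33.9  32. ]]
8 [[633.3, 16.7], [597.4, -18.4], [613.9, -50.5], [605.9, -82.5], [588.1, -116.9]] [ 496.45  -299.075] [479.  62.] [ 478. -161.]
9 [[633.5, 5.7], [597.0, -28.9], [613.0, -61.2], [604.4, -93.1], [585.9, -127.1]] [ 496.45  -299.075] [480.  53.] [ 475. -169.]
10 [[633.5, -5.4], [596.4, -39.3], [611.8, -71.9], [602.7, -103.6], [583.6, -137.3]] [ 496.45  -299.075] [481.  45.] [ 472. -177.]
scene [[399, 284], [392, 284], [373, 275], [366, 232], [368, 229], [393, 225]]
[[776.0, -90.0], [761.0, -97.0], [705.0, -85.0], [615.0, 87.0], [615.0, 104.0], [672.0, 154.0]]
side [[225, 310], [221, 297], [249, 235], [254, 235], [260, 297]]
[[651.0, 189.0], [675.0, 156.0], [704.0, -60.0], [692.0, -63.0], [598.0, 135.0]]
```

Emit:
{"fn": "send_rows", "kwargs": {
  "plan": [
    [0, 0, 0, 0, 0, 0, -0.1465],
    [0, 0, 0, 0, 0, 0, -0.1465],
    [0, 0, 0, 0, 0, 0, -0.1465],
    [0, 0, 0, 0, 0, 0, -0.1465],
    [0, 0, 0, 0, 0, 0, -0.1465],
    [0, 0, 0, 0, 0, 0, -0.1465],
    [0, 0, 0, 0, 0, 0, -0.1465],
    [0, 0, 0, 0, 0, 0, -0.1465],
    [0, 0, 0, 0, 0, 0, -0.1465],
    [0, 0, 0, 0, 0, 0, -0.1465],
    [0, 0, 0, 0, 0, 0, -0.1465],
    [0, 0, 0, 0, 0, 0, 0]
  ]
}}

```text
time_s: 8.6
tool_pos: [0.4376, -0.1594, 0.2975]
tool_rot: [-180.0, 0.0, 97.9]
force: [0.4, 0.4, -4.2]
grip_width: 0.0195
```

Emit:
{"fn": "send_rows", "kwargs": {
  "plan": [
    [0, 15, 12, 10, 0, 0, 0],
    [0, 25, 18, 15, 0, 0, 0],
    [0, 30, 22, 20, 0, 0, 0],
    [0, 30, 22, 20, 0, 0, 0],
    [0, 30, 22, 20, 0, 0, 0],
    [0, 25, 17, 10, 0, 0, 0],
    [0, 15, 10, 5, 0, 0, 0],
    [0, 0, 0, 0, 0, 0, 0],
    [0, 0, 0, 0, 0, 0, 0]
  ]
}}

```text
time_s: 9.5
tool_pos: [0.536, 0.0256, 0.1973]
tool_rot: [-180.0, 0.0, 97.8]
force: [0.3, -0.5, -3.0]
grip_width: 0.0194
```

```bash
python3 look.py w5.png; python3 - <<'E'
from h import *
o=env.get_obs();print(o['tool_pos'],o['force'],o['wrist_torque'])
c=env.get_calibration('scene');print('can',px2w(c,414,197,0),'jar',px2w(c,397,298,0))
E
```

```text
9.5 [0.53598653 0.02563769 0.1973166 ] [-1.79953938e+02  1.99725732e-02  9.77764131e+01] [ 23.2   7.3 -31.  100.4   4.   73.4  -0.9]
[[0.991, 0.13, 0.036, 0.526], [0.135, -0.953, -0.27, 0.1], [-0.0, 0.273, -0.962, 0.36], [0.0, 0.0, 0.0, 1.0]] 331.0027374816521 322.65675861495254 236.02043686717496 -0.06324317762753905
[0.53603667 0.02480145 0.19760233] [-0.70453115 -0.41267064 -3.52196705] [-0.04808431 -0.11791086 -0.00060042]
can [0.66027723 0.39499476 0.        ] jar [ 0.77723432 -0.09958255  0.        ]
```

View pics/w5.png

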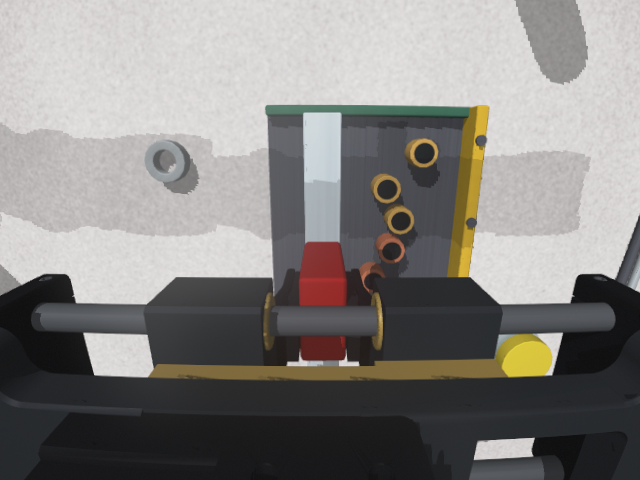

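Bar hangs parallel to the fence over the plate (303–342), ahead of it are the five bushings and the fence foot at (467,115)–(449,278). The jar lid is at (525,357), clear of the path. Lowering.

Emit:
{"fn": "send_rows", "kwargs": {
  "plan": [
    [0, 0, 0, 20, 0, 0, 0],
    [0, 0, 0, 30, 0, 0, 0],
    [0, 0, 0, 30, 0, 0, 0],
    [0, 0, 0, 25, 0, 0, 0],
    [0, 0, 0, 17, 0, 0, 0],
    [0, 0, 0, 12, 0, 0, 0],
    [0, 0, 0, 8, 0, 0, 0],
    [0, 0, 0, 4, 0, 0, 0],
    [0, 0, 0, 1, 0, 0, 0],
    [0, 0, 0, 0, 0, 0, 0],
    [0, 0, 0, 0, 0, 0, 0]
  ]
}}

```text
time_s: 10.65
tool_pos: [0.5367, 0.026, 0.0513]
tool_rot: [179.9, 0.0, 97.9]
force: [-0.1, -0.2, -3.2]
grip_width: 0.0198
```

```bash
python3 - <<'E'
from h import *
cal=env.get_calibration('wrist')
for _ in range(6):
    o=env.get_obs();env.read_camera('wrist');print(o['tool_pos'].round(4),o['tool_rot'].round(2),o['force'].round(2),o['wrist_torque'].round(3))
E
cat > f.py <<'E'
from h import *
F=[];
for _ in range(4):
    o=env.get_obs(); F.append(np.r_[o['force'],o['wrist_torque'],o['tool_pos']*1000,o['tool_rot']]); env.read_camera('wrist')
F=np.array(F);m=F.mean(0);t=np.radians(m[11]-90);c,s=np.cos(t),np.sin(t)
print('t',o['time_s'],'Fpush(reaction -) %.2f lat %.2f Fz %.2f Tz %.3f (Txy %.3f %.3f)'%(m[0]*c+m[1]*s,-m[0]*s+m[1]*c,m[2],m[5],m[3],m[4]),'sd',F[:,:2].std(0).round(2),F[:,5].std().round(3),'u %.1f v %.1f z %.1f rot'%(m[6]*c+m[7]*s,-m[6]*s+m[7]*c,m[8]),m[9:].round(2))
E
python3 f.py
```

```text
[0.5367 0.026  0.0513] [1.7992e+02 2.0000e-02 9.7880e+01] [-0.14 -0.18 -3.25] [-0.04  -0.097  0.003]
[0.5366 0.026  0.0512] [1.7993e+02 2.0000e-02 9.7880e+01] [ 0.19  0.65 -2.87] [-0.019 -0.108 -0.025]
[0.5365 0.0259 0.0511] [1.7994e+02 2.0000e-02 9.7880e+01] [-0.32 -0.79 -4.29] [-0.033 -0.107 -0.013]
[0.5364 0.0259 0.051 ] [1.7995e+02 2.0000e-02 9.7880e+01] [ 0.66 -0.11 -3.82] [-0.006 -0.138  0.023]
[0.5363 0.0259 0.0509] [1.7996e+02 2.0000e-02 9.7880e+01] [-0.1   0.2  -4.12] [-0.008 -0.106  0.   ]
[0.5362 0.0259 0.0508] [1.7998e+02 1.0000e-02 9.7880e+01] [-0.07  0.54 -4.05] [ 0.039 -0.077  0.016]
t 11.1 Fpush(reaction -) 0.50 lat -0.15 Fz -3.52 Tz 0.009 (Txy -0.035 -0.097) sd [0.42 0.25] 0.029 u 534.6 v -47.8 z 50.6 rot [8.999e+01 1.000e-02 9.788e+01]
```

Emit:
{"fn": "send_rows", "kwargs": {
  "plan": [
    [0, -1.3, 3, 1.5, 0, 0, 0],
    [0, 0, 6, 0, 0, 0, 0],
    [0, 0, 7, 0, 0, 0, 0],
    [0, 0, 6, 0, 0, 0, 0],
    [0, 0, 6, 0, 0, 0, 0],
    [0, 0, 6, 0, 0, 0, 0],
    [0, 0, 6, 0, 0, 0, 0],
    [0, 0, 6, 0, 0, 0, 0],
    [0, 0, 6, 0, 0, 0, 0],
    [0, 0, 6, 0, 0, 0, 0],
    [0, 0, 6, 0, 0, 0, 0],
    [0, 0, 6, 0, 0, 0, 0]
  ]
}}

```text
time_s: 12.35
tool_pos: [0.6059, 0.0342, 0.0489]
tool_rot: [-180.0, 0.0, 97.9]
force: [-0.7, -0.1, -3.2]
grip_width: 0.0197
```

Emit:
{"fn": "send_rows", "kwargs": {
  "plan": [
    [0, 0, 5, 0, 0, 0, 0],
    [0, 0, 4, 0, 0, 0, 0],
    [0, 0, 4, 0, 0, 0, 0],
    [0, 0, 3, 0, 0, 0, 0],
    [0, 0, 0, 0, 0, 0, 0],
    [0, 0, 0, 0, 0, 0, 0]
  ]
}}

```text
time_s: 12.95
tool_pos: [0.6217, 0.0365, 0.0491]
tool_rot: [180.0, 0.0, 97.9]
force: [-0.1, 0.2, -2.9]
grip_width: 0.02
```

```bash
python3 look.py w6.png; python3 f.py
```

```text
12.95 [0.62165929 0.03646828 0.04913059] [1.79970106e+02 4.05208900e-03 9.78821472e+01] [ 17.   25.7 -28.4  97.1  13.7  60.7  -7.9]
[[0.991, 0.132, 0.038, 0.611], [0.137, -0.953, -0.27, 0.111], [0.001, 0.273, -0.962, 0.211], [0.0, 0.0, 0.0, 1.0]] 331.0027374816521 322.65675861495254 236.02043686717496 -0.06324317762753905
t 13.15 Fpush(reaction -) 0.44 lat -0.04 Fz -2.85 Tz 0.017 (Txy -0.013 -0.069) sd [0.18 0.36] 0.013 u 620.6 v -49.2 z 49.1 rot [1.7998e+02 1.0000e-02 9.7880e+01]
```

View pics/w6.png

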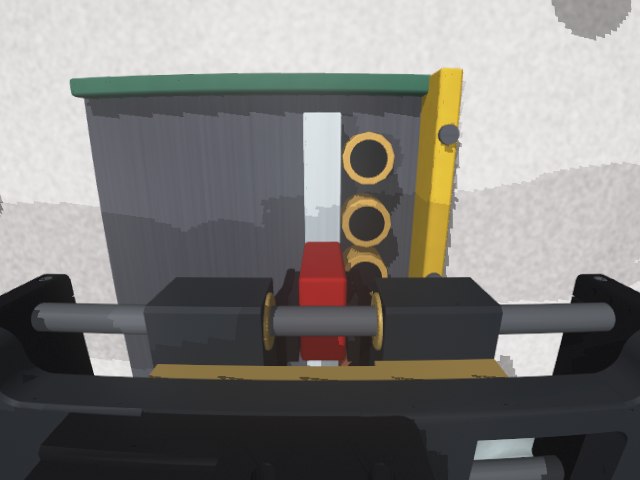

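The row stands against the bar face, with three of five bushings visible at (368,158), (366,221) and (366,270). The gap to the fence face at column ~429 is about 19 mm.

Emit:
{"fn": "send_rows", "kwargs": {
  "plan": [
    [0, 0, 3, 0, 0, 0, 0],
    [0, 0, 3, 0, 0, 0, 0],
    [0, 0, 3, 0, 0, 0, 0],
    [0, 0, 2, 0, 0, 0, 0],
    [0, 0, 2, 0, 0, 0, 0],
    [0, 0, 1, 0, 0, 0, 0],
    [0, 0, 0, 0, 0, 0, 0]
  ]
}}

```text
time_s: 13.9
tool_pos: [0.6355, 0.0384, 0.049]
tool_rot: [180.0, -0.0, 97.9]
force: [-1.4, 0.0, -2.7]
grip_width: 0.0196
```

```bash
python3 f.py
```

```text
t 14.05 Fpush(reaction -) -0.60 lat 0.42 Fz -3.38 Tz -0.005 (Txy 0.022 -0.088) sd [0.43 0.46] 0.034 u 634.8 v -49.1 z 49.1 rot [179.97   0.    97.88]
```

Emit:
{"fn": "send_rows", "kwargs": {
  "plan": [
    [0, 0, 0.7, 0, 0, 0, 0],
    [0, 0, 0.7, 0, 0, 0, 0],
    [0, 0, 0.6, 0, 0, 0, 0]
  ]
}}

```text
time_s: 14.4
tool_pos: [0.6371, 0.0385, 0.049]
tool_rot: [-180.0, 0.0, 97.9]
force: [-0.7, -1.1, -2.6]
grip_width: 0.0196
```

Emit:
{"fn": "send_rows", "kwargs": {
  "plan": [
    [0, 0, 0.5, 0, 0, 0, 0],
    [0, 0, 0.5, 0, 0, 0, 0]
  ]
}}

```text
time_s: 14.6
tool_pos: [0.6383, 0.0387, 0.049]
tool_rot: [-180.0, 0.0, 97.9]
force: [-1.9, -0.8, -3.5]
grip_width: 0.0196
```

```bash
python3 f.py
```

```text
t 14.75 Fpush(reaction -) -0.81 lat -0.10 Fz -3.57 Tz -0.013 (Txy -0.060 0.061) sd [0.69 0.54] 0.021 u 637.6 v -49.1 z 49.0 rot [-0.000e+00  1.000e-02  9.788e+01]
```

Emit:
{"fn": "send_rows", "kwargs": {
  "plan": [
    [0, 0, 0.5, 0, 0, 0, 0],
    [0, 0, 0.3, 0, 0, 0, 0]
  ]
}}

```text
time_s: 15.0
tool_pos: [0.639, 0.0389, 0.049]
tool_rot: [-180.0, 0.0, 97.9]
force: [-0.4, 0.1, -2.7]
grip_width: 0.0198
```

```bash
python3 f.py
```

```text
t 15.15 Fpush(reaction -) -0.12 lat 0.17 Fz -3.11 Tz -0.033 (Txy -0.036 0.090) sd [0.15 0.39] 0.022 u 638.4 v -49.1 z 49.0 rot [-90.     0.    97.88]
```

Emit:
{"fn": "send_rows", "kwargs": {
  "plan": [
    [0, 0, 0.5, 0, 0, 0, 0]
  ]
}}

```text
time_s: 15.3
tool_pos: [0.6394, 0.0389, 0.049]
tool_rot: [-180.0, 0.0, 97.9]
force: [-0.8, -0.1, -3.6]
grip_width: 0.0195
```

Emit:
{"fn": "send_rows", "kwargs": {
  "plan": [
    [0, 0, 0.5, 0, 0, 0, 0]
  ]
}}

```text
time_s: 15.4
tool_pos: [0.64, 0.039, 0.049]
tool_rot: [-180.0, 0.0, 97.9]
force: [-0.6, 0.0, -3.8]
grip_width: 0.0194
```

```bash
python3 f.py
```

```text
t 15.55 Fpush(reaction -) -0.66 lat -0.21 Fz -3.81 Tz -0.022 (Txy -0.056 0.081) sd [0.17 0.36] 0.018 u 639.4 v -49.1 z 49.0 rot [ 0.    0.   97.88]
```

Emit:
{"fn": "send_rows", "kwargs": {
  "plan": [
    [0, 0, 0.5, 0, 0, 0, 0]
  ]
}}

```text
time_s: 15.7
tool_pos: [0.6402, 0.039, 0.049]
tool_rot: [-180.0, 0.0, 97.9]
force: [-1.9, -0.0, -2.8]
grip_width: 0.0195
```

Emit:
{"fn": "send_rows", "kwargs": {
  "plan": [
    [0, 0, 0.5, 0, 0, 0, 0]
  ]
}}

```text
time_s: 15.8
tool_pos: [0.6404, 0.039, 0.0489]
tool_rot: [-179.9, 0.0, 97.9]
force: [-2.7, -0.2, -3.4]
grip_width: 0.0195
```

Emit:
{"fn": "send_rows", "kwargs": {
  "plan": [
    [0, 0, 0.5, 0, 0, 0, 0]
  ]
}}

```text
time_s: 15.9
tool_pos: [0.6406, 0.0391, 0.0487]
tool_rot: [-179.9, 0.0, 97.9]
force: [-4.7, -0.5, -1.5]
grip_width: 0.0195
```

```bash
python3 f.py
```

```text
t 16.05 Fpush(reaction -) -5.10 lat 0.14 Fz -1.91 Tz -0.246 (Txy -0.160 0.976) sd [0.47 0.17] 0.025 u 639.9 v -48.9 z 48.7 rot [-179.87    0.     97.86]
```

Contact: the push is 5 N and Tz −0.25, so the −y end bears first. I'll turn the bar clockwise in small steps.

Emit:
{"fn": "send_rows", "kwargs": {
  "plan": [
    [0, 0, 0, 0, 0, 0, 0.004],
    [0, 0, 0, 0, 0, 0, 0]
  ]
}}

```text
time_s: 16.3
tool_pos: [0.6407, 0.039, 0.0487]
tool_rot: [-179.9, 0.0, 97.6]
force: [-5.5, 0.2, -2.0]
grip_width: 0.0196
```

```bash
python3 f.py
```

```text
t 16.45 Fpush(reaction -) -5.15 lat 0.83 Fz -2.32 Tz -0.155 (Txy -0.211 1.204) sd [0.45 0.38] 0.035 u 640.2 v -46.6 z 48.7 rot [-1.7989e+02  1.0000e-02  9.7650e+01]
```

Emit:
{"fn": "send_rows", "kwargs": {
  "plan": [
    [0, 0, 0, 0, 0, 0, 0.006],
    [0, 0, 0, 0, 0, 0, 0]
  ]
}}

```text
time_s: 16.7
tool_pos: [0.6407, 0.039, 0.0486]
tool_rot: [-179.9, 0.0, 97.3]
force: [-5.1, -0.8, -2.3]
grip_width: 0.0197
```

```bash
python3 f.py
```

```text
t 16.85 Fpush(reaction -) -5.41 lat -0.21 Fz -2.19 Tz 0.075 (Txy -0.191 1.168) sd [0.46 0.22] 0.025 u 640.4 v -43.2 z 48.7 rot [-1.7989e+02  2.0000e-02  9.7350e+01]
```

Emit:
{"fn": "send_rows", "kwargs": {
  "plan": [
    [0, 0, 0.5, 0, 0, 0, -0.0022],
    [0, 0, 0.5, 0, 0, 0, 0],
    [0, 0, 0, 0, 0, 0, 0]
  ]
}}

```text
time_s: 17.2
tool_pos: [0.6407, 0.0391, 0.0484]
tool_rot: [-179.8, 0.0, 97.5]
force: [-6.6, -0.1, -1.7]
grip_width: 0.0197
```

```bash
python3 f.py
```

```text
t 17.35 Fpush(reaction -) -7.03 lat 0.08 Fz -1.59 Tz 0.003 (Txy -0.253 1.663) sd [0.32 0.49] 0.02 u 640.4 v -44.4 z 48.4 rot [-1.7977e+02  2.0000e-02  9.7460e+01]
```

Emit:
{"fn": "send_rows", "kwargs": {
  "plan": [
    [0, 0, 0.7, 0, 0, 0, 0],
    [0, 0, 0.7, 0, 0, 0, 0],
    [0, 0, 0.6, 0, 0, 0, 0],
    [0, 0, 0, 0, 0, 0, 0]
  ]
}}

```text
time_s: 17.8
tool_pos: [0.6409, 0.0391, 0.0478]
tool_rot: [-179.5, 0.0, 97.5]
force: [-10.3, -0.3, 0.1]
grip_width: 0.0194
```

```bash
python3 f.py
```

```text
t 17.95 Fpush(reaction -) -10.35 lat 0.19 Fz -0.45 Tz 0.010 (Txy -0.351 2.484) sd [0.46 0.49] 0.034 u 640.5 v -44.5 z 47.8 rot [-1.7954e+02  3.0000e-02  9.7460e+01]
```

Emit:
{"fn": "send_rows", "kwargs": {
  "plan": [
    [0, 0, 0.2, -0.2, -0.002, 0, 0],
    [0, 0, 0.2, -0.2, -0.002, 0, 0],
    [0, 0, 0, 0, 0, 0, 0]
  ]
}}

```text
time_s: 18.3
tool_pos: [0.6408, 0.0391, 0.0478]
tool_rot: [-179.7, 0.0, 97.5]
force: [-11.6, -1.4, -0.7]
grip_width: 0.0196
```

```bash
python3 f.py
```

```text
t 18.45 Fpush(reaction -) -10.75 lat 0.20 Fz -1.67 Tz 0.007 (Txy -0.353 2.547) sd [0.51 0.53] 0.016 u 640.5 v -44.5 z 47.8 rot [-1.7972e+02  3.0000e-02  9.7460e+01]
```

Emit:
{"fn": "send_rows", "kwargs": {
  "plan": [
    [0, 0, 0.4, 0, 0, 0, -0.0005],
    [0, 0, 0.3, 0, 0, 0, 0],
    [0, 0, 0, 0, 0, 0, 0],
    [0, 0, 0, 0, 0, 0, 0]
  ]
}}

```text
time_s: 18.9
tool_pos: [0.6409, 0.0391, 0.0478]
tool_rot: [-179.6, 0.0, 97.5]
force: [-13.3, -0.9, 0.6]
grip_width: 0.0195
```

```bash
python3 f.py;python3 f.py
```

```text
t 19.05 Fpush(reaction -) -12.80 lat 0.10 Fz 0.31 Tz -0.028 (Txy -0.407 3.003) sd [0.35 0.52] 0.037 u 640.5 v -44.7 z 47.8 rot [-1.7963e+02  3.0000e-02  9.7480e+01]
t 19.25 Fpush(reaction -) -12.33 lat 0.38 Fz -0.06 Tz -0.011 (Txy -0.405 2.979) sd [0.25 0.41] 0.03 u 640.5 v -44.7 z 47.8 rot [-1.7963e+02  3.0000e-02  9.7480e+01]
```

12.5 N and Tz ≈ 0. I'll hold for well over a second.

Emit:
{"fn": "send_rows", "kwargs": {
  "plan": [
    [0, 0, 0, 0, 0, 0, 0],
    [0, 0, 0, 0, 0, 0, 0],
    [0, 0, 0, 0, 0, 0, 0],
    [0, 0, 0, 0, 0, 0, 0],
    [0, 0, 0, 0, 0, 0, 0],
    [0, 0, 0, 0, 0, 0, 0]
  ]
}}

```text
time_s: 19.9
tool_pos: [0.6409, 0.0391, 0.0478]
tool_rot: [-179.6, 0.0, 97.5]
force: [-11.6, -1.7, 0.4]
grip_width: 0.0196
```

```bash
python3 f.py;python3 f.py; python3 - <<'E'
from h import *
a=env.read_camera('side');b=env.read_camera('scene')
o=np.hstack([cv2.resize(a[225:330,210:350],(400,300),interpolation=cv2.INTER_CUBIC),cv2.resize(b[210:285,300:400],(400,300),interpolation=cv2.INTER_CUBIC)])
save(o,'press.png')
E
python3 f.py
```

```text
t 20.05 Fpush(reaction -) -12.15 lat 0.10 Fz 0.45 Tz -0.007 (Txy -0.396 2.970) sd [0.36 0.43] 0.021 u 640.5 v -44.7 z 47.8 rot [-1.7963e+02  3.0000e-02  9.7480e+01]
t 20.25 Fpush(reaction -) -12.78 lat 0.24 Fz 0.57 Tz -0.027 (Txy -0.379 2.962) sd [0.51 0.61] 0.019 u 640.5 v -44.7 z 47.8 rot [-1.7963e+02  3.0000e-02  9.7480e+01]
t 20.55 Fpush(reaction -) -12.24 lat 0.06 Fz 0.41 Tz -0.008 (Txy -0.422 2.999) sd [0.36 0.42] 0.034 u 640.5 v -44.7 z 47.8 rot [-1.7963e+02  3.0000e-02  9.7480e+01]
```

View pics/press.png

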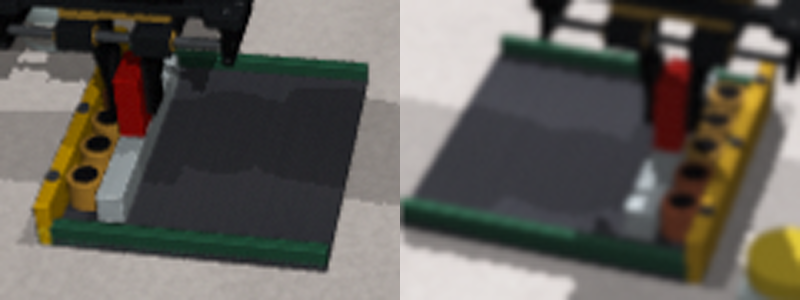

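All five bushings stand in one row between bar and fence in both views. Backing off.

Emit:
{"fn": "send_rows", "kwargs": {
  "plan": [
    [0, 0, -2, 0, 0.002, 0, 0],
    [0, 0, -2, 0, 0.002, 0, 0],
    [0, 0, -2, 0, 0, 0, 0],
    [0, 0, -3, 0, 0, 0, 0],
    [0, 0, -5, 0, 0, 0, 0],
    [0, 0, -8, 0, 0, 0, 0],
    [0, 0, -10, 0, 0, 0, 0],
    [0, 0, -10, 0, 0, 0, 0],
    [0, 0, 0, -15, 0, 0, 0],
    [0, 0, 0, -30, 0, 0, 0],
    [0, 0, 0, -40, 0, 0, 0],
    [0, 0, 0, -40, 0, 0, 0]
  ]
}}

```text
time_s: 21.8
tool_pos: [0.6039, 0.0345, 0.1769]
tool_rot: [179.9, 0.0, 97.5]
force: [0.1, -0.1, -2.8]
grip_width: 0.0195
```

Emit:
{"fn": "send_rows", "kwargs": {
  "plan": [
    [0, 0, 0, -40, 0, 0, 0],
    [0, 0, 0, -30, 0, 0, 0],
    [0, 0, 0, 0, 0, 0, 0],
    [0, 0, 0, 0, 0, 0, 0]
  ]
}}

```text
time_s: 22.2
tool_pos: [0.6042, 0.0344, 0.2454]
tool_rot: [179.9, 0.0, 97.5]
force: [-0.2, 0.2, -4.9]
grip_width: 0.0197
```

```bash
python3 look.py w7.png; python3 f.py; python3 - <<'E'
from h import *
a=env.read_camera('side');b=env.read_camera('scene');w=cv2.imread('pics/w7.png')[:,:,::-1]
o=np.hstack([cv2.resize(a[225:330,210:350],(400,300),interpolation=cv2.INTER_CUBIC),cv2.resize(b[210:285,300:400],(400,300),interpolation=cv2.INTER_CUBIC)])
o=np.vstack([o,np.hstack([cv2.resize(w,(400,300),interpolation=cv2.INTER_AREA),np.zeros((300,400,3),np.uint8)])])
save(o,'after.png')
E
```

```text
22.2 [0.60416232 0.03443176 0.24537605] [1.79888449e+02 3.43449183e-02 9.74725427e+01] [ 19.7  14.6 -30.6  87.2   7.5  80.2  -3.9]
[[0.992, 0.124, 0.038, 0.594], [0.13, -0.954, -0.27, 0.109], [0.002, 0.273, -0.962, 0.408], [0.0, 0.0, 0.0, 1.0]] 331.0027374816521 322.65675861495254 236.02043686717496 -0.06324317762753905
t 22.4 Fpush(reaction -) -0.54 lat 0.17 Fz -4.02 Tz 0.018 (Txy -0.021 -0.116) sd [0.32 0.55] 0.06 u 602.3 v -44.5 z 242.8 rot [-179.85   -0.     97.46]
```

View pics/after.png

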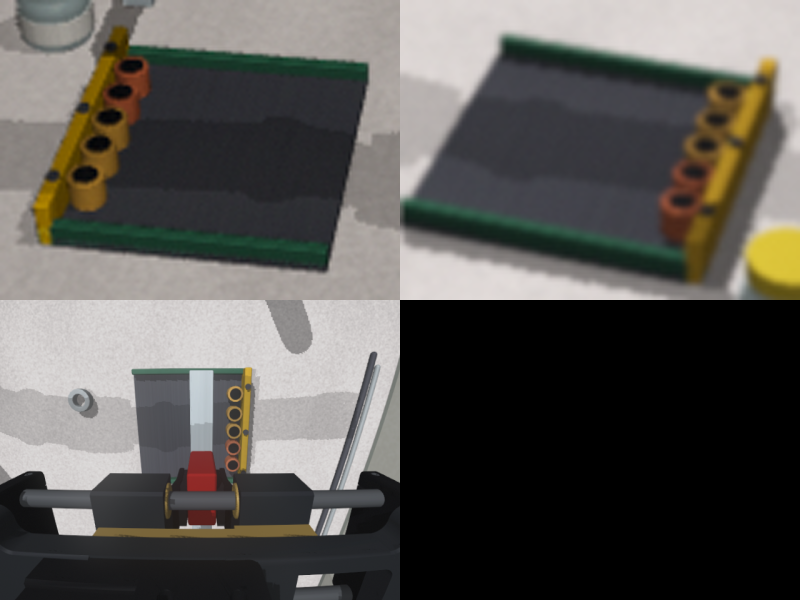

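The row stands straight against the fence in all three views. Carrying the bar back to the rest.

Emit:
{"fn": "send_rows", "kwargs": {
  "plan": [
    [0, -15, -7, 0, 0, 0, 0],
    [0, -25, -12, 0, 0, 0, 0],
    [0, -33, -16, 0, 0, 0, 0],
    [0, -33, -16, 0, 0, 0, 0],
    [0, -33, -16, 0, 0, 0, 0],
    [0, -33, -16, 0, 0, 0, 0],
    [0, -33, -16, 0, 0, 0, 0],
    [0, -33, -16, 0, 0, 0, 0],
    [0, -33, -16, 0, 0, 0, 0],
    [0, -25, -12, 0, 0, 0, 0],
    [0, -16, -8, 0, 0, 0, 0],
    [0, -8, -3, 0, 0, 0, 0]
  ]
}}

```text
time_s: 23.75
tool_pos: [0.4914, -0.3054, 0.2438]
tool_rot: [-179.9, 0.0, 97.3]
force: [-1.4, -0.4, -3.8]
grip_width: 0.0193
```

Emit:
{"fn": "send_rows", "kwargs": {
  "plan": [
    [0, 0, 0, 0, 0, 0, 0.145],
    [0, 0, 0, 0, 0, 0, 0.145],
    [0, 0, 0, 0, 0, 0, 0.145],
    [0, 0, 0, 0, 0, 0, 0.145],
    [0, 0, 0, 0, 0, 0, 0.145],
    [0, 0, 0, 0, 0, 0, 0.145],
    [0, 0, 0, 0, 0, 0, 0.145],
    [0, 0, 0, 0, 0, 0, 0.145],
    [0, 0, 0, 0, 0, 0, 0.145],
    [0, 0, 0, 0, 0, 0, 0.145],
    [0, 0, 0, 0, 0, 0, 0.145],
    [0, 0, 0, 0, 0, 0, 0]
  ]
}}

```text
time_s: 24.95
tool_pos: [0.4934, -0.3018, 0.2441]
tool_rot: [-180.0, 0.0, 6.2]
force: [1.0, 0.2, -3.3]
grip_width: 0.0196
```

Emit:
{"fn": "send_rows", "kwargs": {
  "plan": [
    [0, 0, 0, 20, 0, 0, 0],
    [0, 0, 0, 35, 0, 0, 0],
    [0, 0, 0, 35, 0, 0, 0],
    [0, 0, 0, 35, 0, 0, 0],
    [0, 0, 0, 25, 0, 0, 0],
    [0, 0, 0, 15, 0, 0, 0],
    [0, 0, 0, 9, 0, 0, 0],
    [0, 0, 0, 0, 0, 0, 0],
    [0, 0, 0, 0, 0, 0, 0]
  ]
}}

```text
time_s: 25.85
tool_pos: [0.4938, -0.3034, 0.0717]
tool_rot: [179.9, -0.1, 6.1]
force: [-0.5, -0.2, -3.8]
grip_width: 0.0199
```

```bash
python3 look.py w8.png
```

```text
25.85 [ 0.49381771 -0.30340799  0.07171404] [ 1.79927105e+02 -9.96536071e-02  6.12034978e+00] [ 37.6  17.1 -10.1 103.1   3.4  60.  -57.6]
[[0.107, -0.957, -0.269, 0.568], [-0.994, -0.102, -0.03, -0.295], [0.001, 0.271, -0.963, 0.234], [0.0, 0.0, 0.0, 1.0]] 331.0027374816521 322.65675861495254 236.02043686717496 -0.06324317762753905
```

View pics/w8.png

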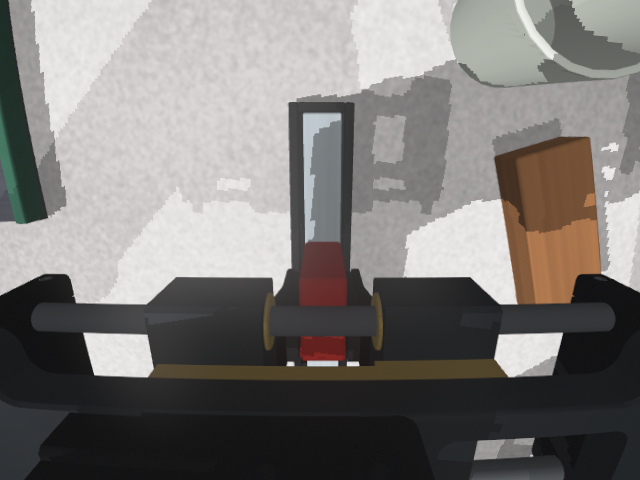

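The bar is centred over the pocket: the pocket spans 289–354 and the beam 303–342. Setting it down.

Emit:
{"fn": "send_rows", "kwargs": {
  "plan": [
    [0, -1, 0, 6, 0, 0, 0],
    [0, 0, 0, 6, 0, 0, 0],
    [0, 0, 0, 5, 0, 0, 0],
    [0, 0, 0, 4, 0, 0, 0],
    [0, 0, 0, 3, 0, 0, 0],
    [0, 0, 0, 2, 0, 0, 0],
    [0, 0, 0, 1, 0, 0, 0],
    [0, 0, 0, 0, 0, 0, 0]
  ]
}}

```text
time_s: 26.7
tool_pos: [0.492, -0.3032, 0.0436]
tool_rot: [180.0, -0.0, 6.1]
force: [0.8, -0.3, -3.6]
grip_width: 0.0201
```

```bash
python3 f.py
```

```text
t 26.85 Fpush(reaction -) 0.53 lat 0.26 Fz -3.69 Tz 0.013 (Txy 0.021 0.046) sd [0.48 0.35] 0.031 u 353.6 v 457.1 z 43.6 rot [ 1.7998e+02 -2.0000e-02  6.0700e+00]
```

Emit:
{"fn": "send_rows", "kwargs": {
  "plan": [
    [0, 0, 0, 0.5, 0, 0, 0],
    [0, 0, 0, 0.4, 0, 0, 0],
    [0, 0, 0, 0, 0, 0, 0],
    [0, 0, 0, 0, 0, 0, 0]
  ]
}}

```text
time_s: 27.3
tool_pos: [0.492, -0.3032, 0.0434]
tool_rot: [180.0, -0.0, 6.1]
force: [-3.5, 1.2, 5.8]
grip_width: 0.0193
```

```bash
python3 f.py
```

```text
t 27.45 Fpush(reaction -) -1.76 lat -3.13 Fz 5.81 Tz -0.005 (Txy 0.436 0.706) sd [0.2  0.24] 0.018 u 353.5 v 457.1 z 43.5 rot [ 1.7998e+02 -1.0000e-02  6.0700e+00]
```

Emit:
{"fn": "send_rows", "kwargs": {
  "plan": [
    [0, 0, 0, -0.5, 0, 0, 0],
    [0, 0, 0, 0, 0, 0, 0],
    [87, 0, 0, 0, 0, 0, 0],
    [87, 0, 0, 0, 0, 0, 0],
    [87, 0, 0, 0, 0, 0, 0],
    [87, 0, 0, 0, 0, 0, 0],
    [87, 0, 0, 0, 0, 0, 0],
    [87, 0, 0, 0, 0, 0, 0],
    [87, 0, 0, 0, 0, 0, 0],
    [87, 0, 0, 0, 0, 0, 0],
    [87, 0, 0, 0, 0, 0, 0],
    [87, 0, 0, 0, 0, 0, 0]
  ]
}}

```text
time_s: 28.7
tool_pos: [0.4918, -0.3031, 0.0431]
tool_rot: [180.0, 0.0, 6.1]
force: [0.8, -0.0, -0.7]
grip_width: 0.0856
```

Emit:
{"fn": "send_rows", "kwargs": {
  "plan": [
    [87, 0, 0, -5, 0, 0, 0],
    [87, 0, 0, -20, 0, 0, 0],
    [87, 0, 0, -35, 0, 0, 0],
    [87, 0, 0, -40, 0, 0, 0],
    [87, 0, 0, -40, 0, 0, 0],
    [87, 0, 0, -40, 0, 0, 0],
    [87, 0, 0, -20, 0, 0, 0],
    [87, 0, 0, 0, 0, 0, 0],
    [87, 0, 0, 0, 0, 0, 0],
    [87, 0, 0, 0, 0, 0, 0]
  ]
}}

```text
time_s: 29.7
tool_pos: [0.491, -0.3027, 0.2414]
tool_rot: [-179.9, 0.1, 6.1]
force: [-0.4, -0.4, -0.1]
grip_width: 0.0871
```

```bash
python3 look.py w9.png; python3 - <<'E'
from h import *
a=env.read_camera('side');b=env.read_camera('scene');w=cv2.imread('pics/w9.png')[:,:,::-1]
o=np.hstack([cv2.resize(a[140:335,210:470],(400,300),interpolation=cv2.INTER_CUBIC),cv2.resize(b[205:340,200:400],(400,300),interpolation=cv2.INTER_CUBIC)])
o=np.vstack([o,np.hstack([cv2.resize(w,(400,300),interpolation=cv2.INTER_AREA),cv2.resize(w[80:300,180:473],(400,300))])])
save(o,'end.png')
E
```

```text
29.7 [ 0.49100203 -0.30268618  0.24144483] [-1.79913446e+02  1.25815970e-01  6.07596920e+00] [ 38.1   9.5 -10.2  91.9   1.7  78.9 -56.3]
[[0.106, -0.956, -0.273, 0.566], [-0.994, -0.102, -0.027, -0.294], [-0.002, 0.275, -0.962, 0.404], [0.0, 0.0, 0.0, 1.0]] 331.0027374816521 322.65675861495254 236.02043686717496 -0.06324317762753905
```

View pics/end.png

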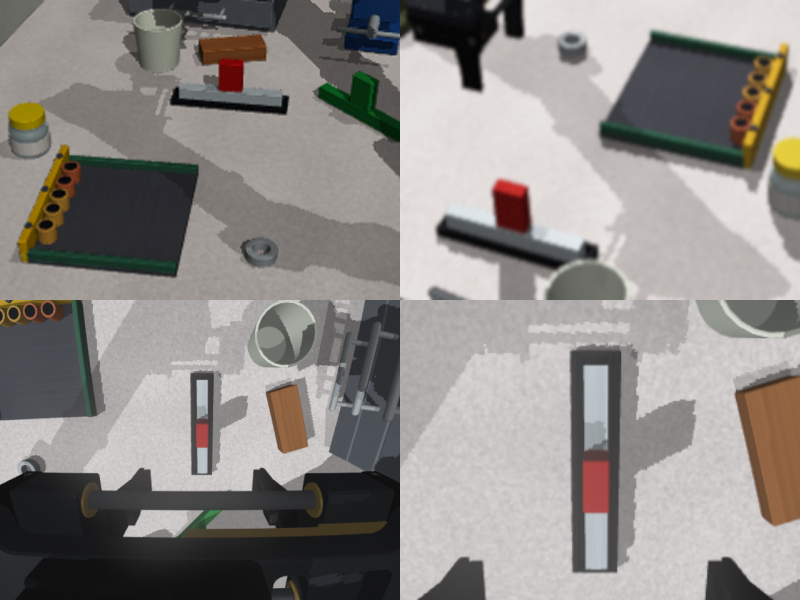

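```bash
python3 -c "
from h import *
print(env.sign_off(), env.get_obs()['time_s'])"
```

```text
the job is handed in; nothing more can be done
the job is handed in; nothing more can be done
```

The job is done and handed in at about 30 s on the robot's clock, well under the 72 s limit.

- **Sweep:** I took the aluminium bar by its red grip and pushed all five bushings into one straight row against the yellow fence.
- **Press:** One end of the row bore first, with a moment of −0.25 N·m. I turned the bar until that fell to within 0.03 N·m of zero, about the sensor noise. I then held 12.2–12.8 N for about 1.5 s; the highest single force reading was about 13.3 N.
- **Return:** The bar went back into its black rest at the height it was first gripped, and I let go.

**Last checks:** After I let go, the fixed side and scene views showed all five bushings standing in line against the fence. They and the wrist view showed the bar upright in the rest. The bystanders I could see were where they had been; the spray can and screwdriver were outside the last views, and nothing went near them.

**One doubt:** During the press the tool tilted about 0.4° and sank about 1 mm. The upward force rose by about 4 N, so the bar may have rubbed lightly on the plate or the bushings. The push that reached the bushings could therefore have been slightly below the reading.

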